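# Level the rocking kitchen balance, unlock it and load it

### The arm

A 6-joint arm with a two-finger parallel gripper is mounted at the origin on the work surface; the furniture and walls round the work are solid. World frame = base frame: x ahead of the robot, y to its left, z up, the work surface at z = 0. Lengths are in m, angles in degrees, forces in N, time in s.
With the tool pointing down it reaches from about 0.35 to 0.725 m from the base axis. Payload 4.3 kg.
Tool frame: the origin (TCP) lies on the centre line of the jaws, within the pads' length; the fingertips stand 8 mm ahead of it and the grasp point (between the pads) lies 11 mm behind it; z points along the fingers, y is the line along which they close (so a half turn about z gives the same grasp; the last joint's range is limited). The gripper opens to 85 mm and grips with 20 to 120 N. Pads are 22 mm wide; open, the fingers measure 114 mm over their backs; the gripper's body (76 mm by 85 mm) begins 54 mm behind the grasp point. The pads swing forward as they close: fully open they stand 13 mm farther back than shut.
Start: joints at [-71.236, 21.618, 4.641, 73.018, 0, 83.68], TCP at [0.244, -0.521, 0.21] pointing down, gripper open.
Joint ranges: [-156.06, 156.06], [-48.1, 94.91], [-58.44, 69.94], [-101.28, 121.22], [-78.64, 73.56], [-180, 180]. Speed limits (degrees/s): [147.25, 147.25, 180, 180, 180, 180].

### API

Orientations are given as a 3x3 rotation matrix whose columns are the frame's x, y, z axes.
In Python, from bench import status, optics, close_job gives the robot as it stands.
- The arm moves only by the tool arm_command, never from a script. Its argument "motion" is a list of rows, each a list of 3 entries, a list of its own where there are three numbers: the shift along the tool's x, y, z in cm, then the turn, a rotation vector about the tool's x, y, z in degrees, then the closure, from 0 (fully open) to 1 (shut). A call has 1 to 12 rows; each row shifts and turns the commanded pose from where the row before left it, along the tool's axes as they then stand; what a row does not reach is not made up. A row lasts 1/10 s, in which the tool goes at most 50 mm and 8.59 degrees, less where a joint would pass 70% of its speed; a pose out of reach is approached as far as the arm can. A call is refused whole if a number of a shift passes 5 or a number of a turn 8.59, either way. A call with a gripper value outside its range is refused whole. The fingers move at their own pace and stop on an object; "force" is the grip in N (left out, the last holds). Time passes only in rows, so rows that do not move let the fingers close. It gives the time, the measured TCP pose, the force, the opening and the grip force at its end, in the units of the state.
- status.observe(): the state, without advancing time (a new reading comes with each control period).
- optics.read_camera(name): name is "side" or "top" or "wrist"; returns the picture (480x640x3 uint8, red, green, blue); there is no depth.
- optics.camera_params(name): a dict with "fx", "fy", "cx", "cy" (pixels), "position" and "attitude" of the camera in the world; the wrist camera has in their place "hand_eye" (4x4, takes a point from camera to tool coordinates, whose origin is the TCP and whose axes are the flange's). Camera axes: x right, y down, z forward; pixel columns grow to the right and rows downward; lengths in m; the calibration is good to about 2 mm. A picture is of the moment at which its call begins: read the wrist's pose just before it. camera_params takes no time and is no camera call.
- close_job(): hands the job in; it is judged then, once.
The state is a dict: "time_s": time; "joint_positions": joint angles; "dq": joint speeds; "joint_torque": joint torques, N m; "tcp_pos": TCP position; "ee_rot": TCP orientation; "force": force on the tool from outside, world axes, zero at the start; "ft_torque": the same for the moment, N m; "finger_gap": finger opening in m; "gripper_force": force on a finger pad.
Only numpy, scipy, OpenCV 4.12 (cv2) and the standard library are available. Lean on these libraries where they do the work, as an engineer would, in place of code of your own. Each camera call takes 0.05 s, during which the arm holds its last target. There are 200 camera calls.

### The job

The flat kitchen balance rocks because two of its screw feet, at opposite corners, are wound up. Turn their round knobs clockwise until the balance stands level and no longer rocks, with all four feet bearing on the worktop; then guide the lock lever out of its slot, across the step of the zigzag gate and to the far end of the other slot. Last, stand the small food tin upright in the middle of the round pan, and leave the herb jar and the salt shaker where they stand.

Things in the scene. Friction and masses are not known exactly. Their poses are not given: they have to be found in the camera images.
- scale: Flat kitchen balance, loose, 3.7 kg: white case, aluminium top plate, 190 (x) x 220 (y) mm, from 18 to 51.5 mm above the origin. Origin: under the case's centre, 1 mm under the worktop's top when level, for the rubber gives; z up. Round steel pan towards its +y side, zigzag gate with lock lever towards -y, a screw foot through each corner. It tilts up to 0.07 rad as it rocks.
- foot_a: Screw foot at the balance's corner (+75, +90) mm, wound up at the start: black fluted round knob, 34 mm across, 22 mm high, on a 10 mm screw through the case to a domed soft rubber foot (8 N/mm). Origin: knob's centre, 71 mm above the foot's end. At the right length it is 71 mm above the scale's origin (knob's underside 8.5 mm above the plate); wound up, 4.2 to 7 mm higher.
- foot_b: The same kind of foot at (+75, -90) mm; already at the right length (within 0.4 mm).
- foot_c: The same kind of foot at (-75, -90) mm; wound up at the start.
- foot_d: The same kind of foot at (-75, +90) mm; already at the right length (within 0.4 mm).
- screw_a (a joint): Turn of foot_a's screw, rad: 0 at the right length, negative when wound up (starts between -2.0 and -1.2); grows when turned clockwise seen from above, and the foot and knob then go down 3.5 mm per rad. Limits -3.6 to 1.4. Friction moment 0.11 N m; it stays where it is left.
- screw_b (a joint): The same for foot_b (starts within 0.1 of 0).
- screw_c (a joint): The same for foot_c (starts between -2.0 and -1.2).
- screw_d (a joint): The same for foot_d (starts within 0.1 of 0).
- lock_knob (a point): Lock lever: black knob 23 mm across, 18 mm high, on an 8 mm stem, sliding upright in 12 mm slots. Point: knob's centre, 73 mm above the scale's origin; the gate plate's top is at 57.5 mm. Its path in the scale's frame is a Z: along +x in the first slot, (-26,-45) to (0,-45) mm; along +y in the step to (0,-21); along +x in the second slot to (26,-21). Friction about 1 N.
- lock (a joint): Travel of the lever along the scale's x, m: starts 0 to 0.010, the step is at 0.026, the far end of the second slot is 0.052.
- lock_cross (a joint): Travel of the lever along the scale's y, m: 0 in the first slot, 0.024 in the second.
- pan (a point): Centre of the top of the round steel pan, 84 mm across, fixed to the balance at (0, +45, 58) mm in the scale's frame.
- tin: Small food tin, upright, 57 mm across, 72 mm high, about 0.18 kg, on the worktop to the left of the balance. Origin: centre of its underside. Keep clear of two fixed tall things: the tap at (0.39, 0.47) m, whose high spout reaches over the sink to the left, beside the arm's start, and the roll holder's post near (0.28, 0.03) m.
- herb_jar: Bystander: spice jar with a red cap, 45 mm across, 106 mm high, between tin and balance. Origin: centre of its underside.
- salt: Bystander: salt shaker, 44 mm across, 90 mm high, near right. Origin: centre of its underside.
There are look-alikes about, which are no part of the job. What is shaped like the tin but pink, purple or yellow is not meant.

How it is judged (in metres and radians):
On the way, in this order (a step that is already met when the one before it is completed fails the run):
1. the balance stands level, all four feet bearing on the worktop (angle between scale's own z axis and vertical below 0.016 rad and contact force between each of foot_a, foot_b, foot_c, foot_d and anything else above 1 N and contact force between the fingers and scale below 0.1 N), for 0.2 s.
2. the lock lever is at the far end of the second slot (value of joint lock above 0.046 m and value of joint lock_cross above 0.018 m), for 0.1 s.
3. the tin stands on the pan (distance between tin and pan below 0.015 m and angle between tin's own z axis and vertical below 0.1 rad), for 0.1 s.
At the end, for the whole second after the job is handed in: The balance is level within 0.016 rad with at least 1 N on each of its four feet, the lock lever is within 6 mm of the far end of the second slot, and the tin stands upright and at rest on the pan, its underside within 15 mm of the pan's centre (all of step 2 and all of step 3 and angle between scale's own z axis and vertical below 0.016 rad and contact force between each of foot_a, foot_b, foot_c, foot_d and anything else above 1 N and contact force between tin and scale above 0.5 N and linear speed of tin below 0.02 m/s); the robot touches nothing.
It fails at once if the herb jar or the salt shaker is pushed more than 30 mm or knocked over (distance of any of herb_jar, salt from where it was at the start of the episode above 0.03 m or angle between any of herb_jar, salt's own z axis and vertical above 0.5 rad).
It fails at once if the lock lever is forced over the gate's plate instead of through its slots ((value of joint lock below 0.02 m and value of joint lock_cross above 0.005 m) or (value of joint lock above 0.032 m and value of joint lock_cross below 0.019 m)).
It also fails if it takes over 72 s, if anything falls off the work surface, if the arm or the gripper's body presses on something with over 40 N, if the wrist force passes 120 N, or if a joint passes its speed limit or range.

## Working session

There is one attempt and no reset: what is moved stays moved. The work goes in short steps, Python scripts to look and compute and a tool call to move; the robot and the scene stay as the last step left them, time stands still between calls to the robot, and variables do not carry over. Pictures are saved under pics/ and viewed, at most 10 in all, crops included, and the job is handed in when it is done.

Besides the shell and the picture viewer there is one more tool, called after "Emit:" as name([rows], argument=value, ...), one row to a line, values as JSON. arm_command: Moves the arm, as the interface text tells. Its arguments: {"type":"object","properties":{"motion":{"type":"array"},"force":{"type":"number"}},"required":["motion"]}

```bash
mkdir -p pics; ls
python3 - <<'E'
from bench import status, optics
import cv2
print(status.observe())
for n in ("side","top","wrist"):
    im=optics.read_camera(n); cv2.imwrite(f"pics/{n}0.png",im[:,:,::-1])
    print(n,optics.camera_params(n))
E
```

```text
pics
{'time_s': 0.0, 'joint_positions': array([-7.12366307e+01,  2.16621308e+01,  4.56311022e+00,  7.30185581e+01,
        5.54878268e-04,  8.36794653e+01]), 'dq': array([ 0.01023432,  0.04781964, -0.01991372,  0.07104152, -0.08987722,
        0.05475072]), 'joint_torque': array([ 2.74651229e-04, -4.63610744e+01,  2.69872499e+01,  2.09124223e-02,
       -2.20621473e-04,  9.83572988e-06]), 'tcp_pos': array([ 0.24354318, -0.52010406,  0.20895979]), 'ee_rot': array([[ 9.05688014e-01,  4.23944333e-01, -6.50920098e-04],
       [ 4.23944767e-01, -9.05685954e-01,  1.94618748e-03],
       [ 2.35545966e-04, -2.03859285e-03, -9.99997894e-01]]), 'force': array([0.00225944, 0.33523591, 0.24473999]), 'ft_torque': array([ 0.00516071, -0.00687972,  0.01961405]), 'gripper_force': 0.0, 'finger_gap': 0.0854006922394927}
side {'fx': 483.0493213580976, 'fy': 483.0493213580976, 'cx': 313.6226307368384, 'cy': 236.97193245093848, 'position': array([0.4011399 , 0.73751814, 0.76476588]), 'attitude': array([[-0.99560216, -0.06325681,  0.06910071],
       [-0.09365311,  0.65370984, -0.75092778],
       [ 0.00232949, -0.75409682, -0.65675913]])}
top {'fx': 463.05161183868086, 'fy': 463.05161183868086, 'cx': 308.8722061045462, 'cy': 235.5762840797874, 'position': array([ 0.36645401, -0.04647298,  1.23329358]), 'attitude': array([[-0.00862226, -0.99703444,  0.07647206],
       [-0.99995739,  0.00884916,  0.00262872],
       [-0.00329763, -0.07644614, -0.99706826]])}
wrist {'fx': 416.4030990824353, 'fy': 416.4030990824353, 'cx': 319.5613492650694, 'cy': 240.5743050541256, 'hand_eye': array([[-6.93523916e-04, -9.54880786e-01, -2.96988559e-01,
         7.51607980e-02],
       [ 9.99999398e-01, -9.14794096e-04,  6.06069832e-04,
         1.12150887e-03],
       [-8.50407818e-04, -2.96987960e-01,  9.54880845e-01,
        -1.63301778e-01],
       [ 0.00000000e+00,  0.00000000e+00,  0.00000000e+00,
         1.00000000e+00]])}
```

View pics/top0.png

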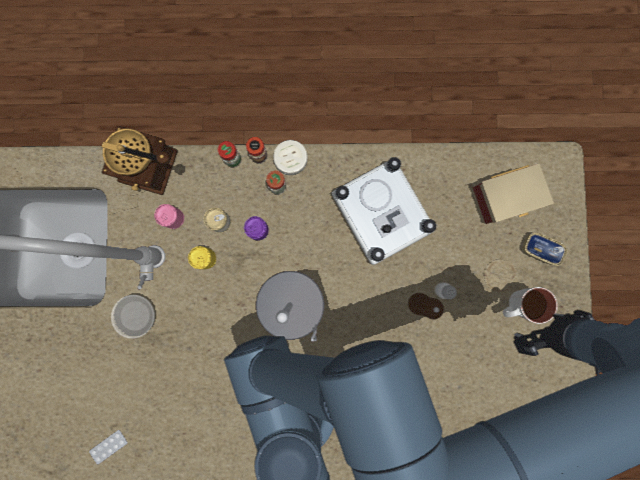

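View pics/side0.png

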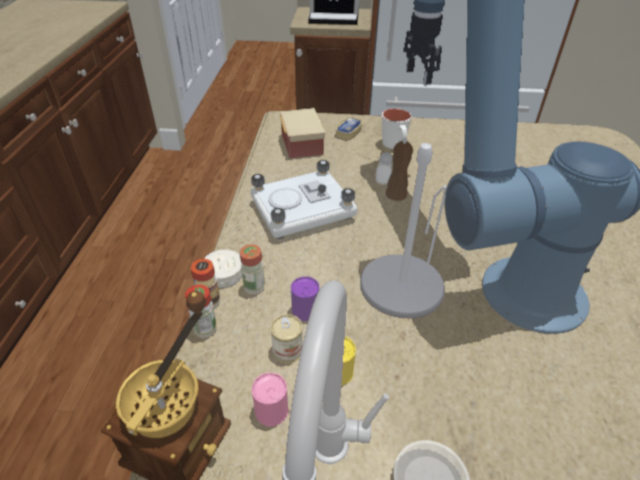

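The top view shows the balance at about (383,212). Its pan is at (375,194), the gate at (392,222), and the knobs at (393,163), (342,192), (377,254) and (428,226).

Tin-shaped candidates in the top view are cream (217,218), pink (168,215), yellow (201,257) and purple (256,228). The cream one with the label fits, since the other three colours are excluded. The red-capped jars are at (275,181), (255,148) and (228,152). The jar between the tin and the balance is the one at (275,181). The salt shaker is at (446,290).

Next is an enlarged composite to confirm.

```bash
cat > h.py <<'E'
import numpy as np, cv2
from bench import status, optics
def cam(n, st=None):
    p=optics.camera_params(n)
    if n=="wrist":
        H=np.array(p["hand_eye"]); R=st["ee_rot"]@H[:3,:3]; c=st["ee_rot"]@H[:3,3]+st["tcp_pos"]
    else: R=np.array(p["attitude"]); c=np.array(p["position"])
    return p["fx"],p["fy"],p["cx"],p["cy"],R,c
def ray(C,uv):
    fx,fy,cx,cy,R,c=C
    d=R@np.array([(uv[0]-cx)/fx,(uv[1]-cy)/fy,1]); return c,d/np.linalg.norm(d)
def tri(obs):
    A=np.zeros((3,3));b=np.zeros(3);L=[]
    for C,uv in obs:
        c,d=ray(C,uv);P=np.eye(3)-np.outer(d,d);A+=P;b+=P@c;L.append((c,P))
    x=np.linalg.solve(A,b); return x,max(np.linalg.norm(P@(x-c)) for c,P in L)
def atz(C,uv,z):
    c,d=ray(C,uv); return c+d*(z-c[2])/d[2]
def proj(C,X):
    fx,fy,cx,cy,R,c=C; q=R.T@(np.array(X)-c); return np.array([cx+fx*q[0]/q[2],cy+fy*q[1]/q[2]])
def crop(im,x,y,w,h,s): return cv2.resize(im[y:y+h,x:x+w],None,fx=s,fy=s,interpolation=cv2.INTER_CUBIC)
E
python3 - <<'E'
from h import *
t=cv2.imread("pics/top0.png");s=cv2.imread("pics/side0.png")
o=np.zeros((600,800,3),np.uint8)
o[:300,:400]=crop(t,320,140,133,100,3.01)[:300,:400]if 0 else cv2.resize(t[150:270,310:470],(400,300),interpolation=cv2.INTER_CUBIC)
o[:300,400:]=cv2.resize(s[150:246,240:368],(400,300),interpolation=cv2.INTER_CUBIC)
o[300:,:400]=cv2.resize(t[160:280,150:310],(400,300),interpolation=cv2.INTER_CUBIC)
o[300:,400:]=cv2.resize(s[240:360,190:350],(400,300),interpolation=cv2.INTER_CUBIC)
cv2.imwrite("pics/comp1.png",o)
T=cam("top");S=cam("side")
print("post top",tri([(T,(283,318)),(S,(424,150))]))
print("tap",tri([(T,(148,252)),(S,(335,290))]))
E
```

```text
post top (array([0.27887228, 0.00662025, 0.33743341]), np.float64(0.0015352190652047387))
tap (array([0.41082632, 0.28842982, 0.27866541]), np.float64(0.0022096161030764785))
```

View pics/comp1.png

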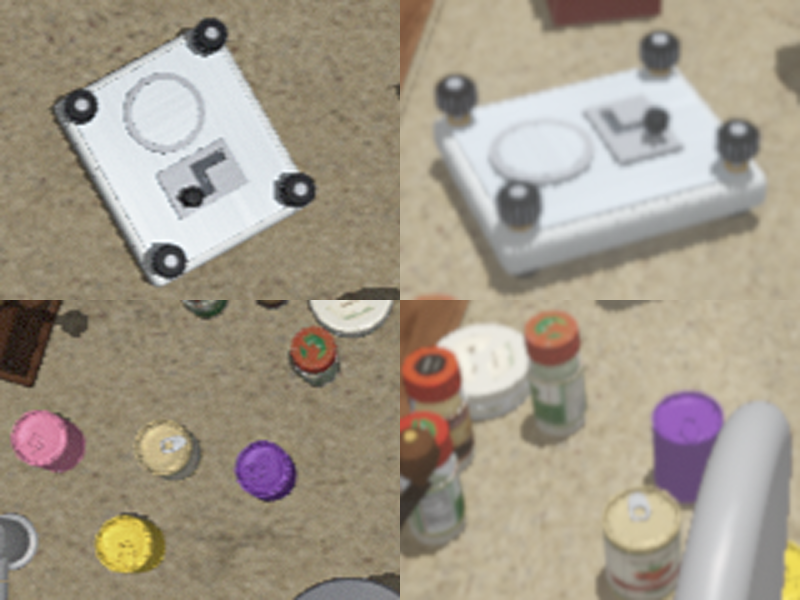

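The composite confirms the cream labelled tin, at (165,448) and (642,540). It also gives the knob centres in both views: a (209,36)/(456,95), d (81,106)/(518,203), b (295,189)/(660,51), c (168,261)/(737,138). The lock knob is at (191,197)/(656,121).

Run:
```python
from h import *
T=cam("top");S=cam("side")
def tt(U,V): return (310+U/2.5,150+V/2.5)
def ss(U,V): return (240+(U-400)/3.125,150+V/3.125)
K=dict(a=((209,36),(456,95)),b=((295,189),(660,51)),c=((168,261),(737,138)),d=((81,106),(518,203)),lock=((191,197),(656,121)),pan=((164,113),(541,152)))
P={}
for k,(p,q) in K.items():
    P[k],e=tri([(T,tt(*p)),(S,ss(*q))]); print(k,P[k].round(4),round(e,4))
def bb(U,V): return (150+U/2.5,160+(V-300)/2.5)
def sb(U,V): return (190+(U-400)/2.5,240+(V-300)/2.5)
for n,p,q in (("tintop",(165,447),(642,519)),("herbtop",(315,348),(553,334))):
    print(n,tri([(T,bb(*p)),(S,sb(*q))]))
xy=np.array([[75,90],[75,-90],[-75,-90],[-75,90]])
m=sum(P[k] for k in "abcd")/4
v=np.array([P[k][:2]-m[:2] for k in "abcd"])
z=sum((a[0]+1j*a[1]).conjugate()*(b[0]+1j*b[1]) for a,b in zip(xy/1000,v))
print("centre",m,"yaw",np.degrees(np.angle(z)),"scale",abs(z)/sum((xy**2).sum(1))*1e6)
```

```text
a [ 0.6354 -0.261   0.0695] 0.0004
b [ 0.4772 -0.3445  0.068 ] 0.0013
c [ 0.4063 -0.2135  0.077 ] 0.0002
d [ 0.565  -0.1296  0.0671] 0.0003
lock [ 0.4709 -0.2389  0.0707] 0.0001
pan [ 0.5601 -0.2163  0.0505] 0.0
tintop (array([0.50023034, 0.19188383, 0.06567864]), np.float64(0.0005611067175161009))
herbtop (array([0.59363042, 0.03689564, 0.09687457]), np.float64(0.0011998166577392617))
centre [ 0.52094542 -0.23715591  0.07039953] yaw -61.96340025297106 scale 0.9946564174528043
```

Emit:
arm_command([
  [[3.7,-1.4,0],[0,0,0],0],
  [[3.7,-1.4,0],[0,0,0],0],
  [[3.7,-1.4,0],[0,0,0],0],
  [[3.7,-1.4,0],[0,0,0],0],
  [[3.7,-1.4,0],[0,0,0],0],
  [[3.7,-1.4,0],[0,0,0],0],
  [[3.7,-1.4,0],[0,0,0],0],
  [[3.7,-1.4,0],[0,0,0],0],
  [[3.7,-1.4,0],[0,0,0],0],
  [[3.7,-1.4,0],[0,0,0],0],
  [[0,0,0],[0,0,-8],0],
  [[0,0,0],[0,0,-8],0],
])

```text
time_s: 1.35
tcp_pos: [0.5202, -0.2357, 0.2094]
ee_rot: [[0.748, 0.664, -0.001], [0.664, -0.748, 0.0], [-0.0, -0.001, -1.0]]
force: [0.1, -0.2, 0.2]
finger_gap: 0.0855
gripper_force: 0.0
```

Emit:
arm_command([
  [[0,0,0],[0,0,-8.5],0],
  [[0,0,0],[0,0,-8.5],0],
  [[0,0,0],[0,0,-8.5],0],
  [[0,0,0],[0,0,-8.5],0],
  [[0,0,0],[0,0,-8.5],0],
  [[0,0,0],[0,0,-8.5],0],
  [[0,0,0],[0,0,-8.5],0],
  [[0,0,0],[0,0,-8.5],0],
  [[0,0,0],[0,0,-8.5],0],
  [[0,0,0],[0,0,-8.5],0],
  [[0,0,0],[0,0,-8.5],0],
  [[0,0,0],[0,0,-8.5],0],
])

```text
time_s: 2.55
tcp_pos: [0.5192, -0.237, 0.2095]
ee_rot: [[-0.803, 0.596, -0.001], [0.596, 0.803, 0.0], [0.001, -0.0, -1.0]]
force: [0.5, 0.5, 0.3]
finger_gap: 0.0852
gripper_force: 0.0
```

Emit:
arm_command([
  [[0,0,0],[0,0,-8],0],
  [[0,0,0],[0,0,-8],0],
  [[0,0,0],[0,0,0],0],
  [[0,0,0],[0,0,0],0],
])

```text
time_s: 2.95
tcp_pos: [0.5194, -0.237, 0.2096]
ee_rot: [[-0.933, 0.36, -0.001], [0.36, 0.933, 0.0], [0.001, 0.0, -1.0]]
force: [0.3, -0.0, -0.3]
finger_gap: 0.0856
gripper_force: 0.0
```

Run:
```python
from h import *
st=status.observe(); im=optics.read_camera("wrist")[:,:,::-1]; cv2.imwrite("pics/w1.png",im)
np.save("w1.npy",st,allow_pickle=True)
print(st["tcp_pos"],st["ee_rot"].round(4),st["joint_positions"].round(1),st["time_s"])
C=cam("wrist",st)
for n,X in dict(a=[.6354,-.261,.071],b=[.4772,-.3445,.07],c=[.4063,-.2135,.078],d=[.565,-.13,.07]).items(): print(n,proj(C,X).round(0))
cv2.imwrite("pics/w1b.png",cv2.resize(im,(800,600),interpolation=cv2.INTER_CUBIC))
```

```text
[ 0.51935678 -0.2370275   0.20962889] [[-9.331e-01  3.597e-01 -5.000e-04]
 [ 3.597e-01  9.331e-01  3.000e-04]
 [ 6.000e-04  1.000e-04 -1.000e+00]] [-30.9  21.2   3.9  72.8  -0.   -9.8] 2.95
a [345. 354.]
b [167. 216.]
c [293.  49.]
d [476. 222.]
```

View pics/w1b.png

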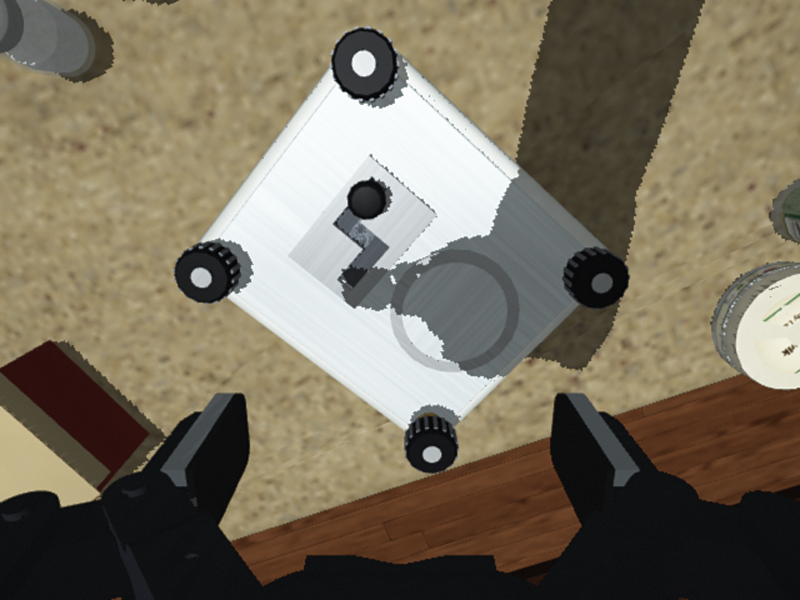

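The wrist picture shows the white knob-top dots at a (432,454), b (202,277), c (364,63) and d (602,282). The lock knob top is at (367,198) and the pan centre at (455,311), all in the 1.25x picture.

```bash
cat > fit.py <<'E'
from h import *
from scipy.optimize import least_squares
from scipy.spatial.transform import Rotation as Ro
XY={"a":(.075,.09),"b":(.075,-.09),"c":(-.075,-.09),"d":(-.075,.09)}
def pts(p):
    # p: x,y,z(origin),rx,ry,yaw, ha,hc extra heights of a,c
    R=Ro.from_euler("ZYX",[p[5],p[4],p[3]]).as_matrix(); o=p[:3]
    h=dict(a=p[6],c=p[7],b=0,d=0)
    P={k:o+R@np.array([*XY[k],.082+h[k]]) for k in XY}
    P["lockxy"]=None; P["pan"]=o+R@np.array([0,.045,.058])
    P["R"]=R
    return P
def fit(obs,zknown=True):
    """obs: list of (cam, {name:uv}, sigma_px)"""
    def res(p):
        P=pts(p); r=[]
        for C,o,s in obs:
            for k,uv in o.items(): r+=list((proj(C,P[k])-uv)/s)
        for k in "bd":   # bearing feet: end at about z=-1 mm
            R=P["R"]; e=p[:3]+R@np.array([*XY[k],0]); r.append((e[2]+.001)/.0005)
        return r
    s=least_squares(res,[.52,-.237,0,0,0,np.radians(-62),.005,.005]); return s.x,res(s.x),s
E
python3 - <<'E'
from fit import *
st=np.load("w1.npy",allow_pickle=True).item();C=cam("wrist",st);T=cam("top");S=cam("side")
w={k:np.array(v)/1.25 for k,v in dict(a=(432,454),b=(202,277),c=(364,63),d=(602,282),pan=(455,311)).items()}
x,r,s=fit([(C,w,.5)])
print((x*1000).round(1),np.degrees(x[3:6]).round(2)); print(np.round(r,1))
P=pts(x)
for k in "abcd": print(k,P[k].round(4))
J=np.linalg.inv(s.jac.T@s.jac); print("sd mm",(1000*np.sqrt(np.diag(J))).round(2))
print("lock", atz(C,np.array((367,198))/1.25,.083).round(4))
L=atz(C,np.array((367,198))/1.25,.084); print("lock in scale",(P["R"].T@(L-x[:3])).round(4))
E
```

```text
[  517.   -236.     -1.6   -42.2    51.6 -1077.      9.1    -7.3] [ -2.42   2.96 -61.71]
[ 0.4 -0.  -2.4  0.5  0.3 -0.3  1.9  0.6 -0.2 -0.3 -1.4 -1.1]
a [ 0.6372 -0.2615  0.0816]
b [ 0.4785 -0.3468  0.0801]
c [ 0.407  -0.2147  0.0806]
d [ 0.5657 -0.1293  0.0803]
sd mm [ 0.96  0.46  0.31  9.32 11.02  1.87  1.48  4.95]
lock [ 0.471  -0.2391  0.083 ]
lock in scale [-0.0236 -0.0455  0.0827]
```

Run:
```python
import fit as F
from fit import *
st=np.load("w1.npy",allow_pickle=True).item();C=cam("wrist",st);T=cam("top");S=cam("side")
w={k:np.array(v)/1.25 for k,v in dict(a=(432,454),b=(202,277),c=(364,63),d=(602,282),pan=(455,311)).items()}
K=dict(a=((209,36),(456,95)),b=((295,189),(660,51)),c=((168,261),(737,138)),d=((81,106),(518,203)))
t={k:np.array((310+p[0]/2.5,150+p[1]/2.5)) for k,(p,q) in K.items()}
s_={k:np.array((240+(q[0]-400)/3.125,150+q[1]/3.125)) for k,(p,q) in K.items()}
def res(p):
    P=pts(p);R=P["R"];r=[]
    for k,uv in w.items(): r+=list((proj(C,P[k])-uv)/.7)
    for Cc,o in ((T,t),(S,s_)):
        n=0
        for k,uv in o.items():
            r+=list((proj(Cc,P[k]-R[:,2]*.011)-uv-(p[8:10] if Cc is T else p[10:12]))/.5)
    for k in "abd":
        h=p[6] if k=="a" else 0
        r.append(((p[:3]+R@np.array([*XY[k],h]))[2]+.0005)/.0007)
    r+=list(np.array(p[8:])/1.5)
    return r
s=least_squares(res,[.52,-.237,0,0,0,np.radians(-62),.005,.005,0,0,0,0]);x=s.x
print((x*1000).round(1),np.degrees(x[3:6]).round(2));print(np.round(s.fun,1))
print("sd",(1000*np.sqrt(np.diag(np.linalg.inv(s.jac.T@s.jac)))).round(2)[:8])
P=pts(x)
for k in "abcd": print(k,P[k].round(4))
```

```text
[ 5.1640e+02 -2.3560e+02 -1.4000e+00 -4.9600e+01  5.9800e+01 -1.0792e+03
  9.9000e+00 -6.0000e-01  3.0190e+02 -1.5300e+02 -5.0320e+02 -5.7390e+02] [ -2.84   3.43 -61.83]
[ 0.2  0.1 -1.5  0.5 -0.2 -1.   1.6  1.3  0.  -0.3 -0.2 -0.6  1.1  0.7
  0.1 -0.1 -1.  -0.  -0.3  0.4 -0.3 -0.6  0.2  0.2  0.3 -0.1 -0.  -1.4
 -1.3  0.2 -0.1 -0.3 -0.4]
sd [ 1.27  0.6   0.41 11.56 13.84  2.2   1.96  2.54]
a [ 0.6375 -0.2616  0.0812]
b [ 0.4786 -0.3467  0.0803]
c [ 0.4078 -0.2147  0.0886]
d [ 0.5661 -0.1293  0.0804]
```

Emit:
arm_command([
  [[-2.96,0.49,0],[0,0,0],0.35],
  [[-2.96,0.49,0],[0,0,0],0.35],
  [[-2.96,0.49,0],[0,0,0],0.35],
  [[-2.96,0.49,0],[0,0,0],0.35],
  [[0,0,3],[0,0,0],0.35],
  [[0,0,3],[0,0,0],0.35],
  [[0,0,3],[0,0,0],0.35],
  [[0,0,0],[0,0,0],0.35],
], force=40)

```text
time_s: 3.8
tcp_pos: [0.6337, -0.2593, 0.1144]
ee_rot: [[-0.934, 0.358, -0.009], [0.358, 0.934, 0.005], [0.01, 0.001, -1.0]]
force: [-0.3, 0.5, -1.3]
finger_gap: 0.0556
gripper_force: 0.0
```

Run:
```python
from h import *
st=status.observe(); im=optics.read_camera("wrist")[:,:,::-1]; cv2.imwrite("pics/w2.png",im)
np.save("w2.npy",st,allow_pickle=True)
print(st["tcp_pos"],st["ee_rot"].round(4),st["joint_positions"].round(1),st["time_s"],st["finger_gap"])
C=cam("wrist",st); print(proj(C,[.637,-.2615,.081]), proj(C,[*st["tcp_pos"][:2],.081]))
```

```text
[ 0.63368807 -0.25927367  0.11435227] [[-0.9335  0.3584 -0.009 ]
 [ 0.3584  0.9336  0.0046]
 [ 0.01    0.0011 -0.9999]] [-27.6  37.4  16.3  69.4  -0.   -6.6] 3.8 0.0556047600177855
[320.58122358 275.29211693] [322.34635559 268.09963956]
```

View pics/w2.png

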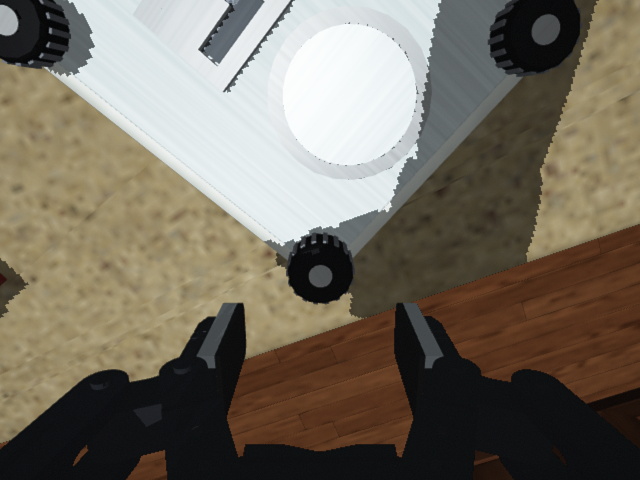

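The knob dot at (320,275) matches the predicted position of foot_a exactly.

Emit:
arm_command([
  [[0,0,1.8],[0,0,0],0.35],
  [[0,0,1.8],[0,0,0],0.35],
  [[0,0,0.9],[0,0,0],0.35],
  [[0,0,0],[0,0,0],0.35],
  [[0,0,0],[0,0,0],0.35],
])

```text
time_s: 4.35
tcp_pos: [0.6379, -0.2615, 0.0765]
ee_rot: [[-0.934, 0.357, 0.002], [0.357, 0.934, -0.001], [-0.002, -0.0, -1.0]]
force: [1.2, -0.5, 0.9]
finger_gap: 0.0557
gripper_force: 0.0
```

Emit:
arm_command([
  [[0,0,0.9],[0,0,0],0.35],
  [[0,0,0],[0,0,0],0.35],
  [[0,0,0],[0,0,0],0.6],
  [[0,0,0],[0,0,0],0.8],
  [[0,0,0],[0,0,0],1],
  [[0,0,0],[0,0,0],1],
  [[0,0,0],[0,0,0],1],
], force=40)

```text
time_s: 5.05
tcp_pos: [0.6372, -0.2612, 0.066]
ee_rot: [[-0.934, 0.357, 0.0], [0.357, 0.934, -0.0], [-0.0, -0.0, -1.0]]
force: [0.3, -0.1, -0.3]
finger_gap: 0.0
gripper_force: 0.0
```

Run:
```python
from h import *
st=status.observe(); im=optics.read_camera("wrist")[:,:,::-1]
s=optics.read_camera("side")[:,:,::-1]
print(st["tcp_pos"],st["finger_gap"],st["force"])
cv2.imwrite("pics/w3.png",np.hstack([crop(im,170,120,300,300,1.33)[:400,:400],crop(s,230,130,100,100,4)]))
```

```text
[ 0.63720011 -0.26117197  0.06603565] 2.9035686455548376e-06 [ 0.29433281 -0.12220537 -0.27251626]Traceback (most recent call last):
  File "<stdin>", line 5, in <module>
    return _nx.concatenate(arrs, 1, dtype=dtype, casting=casting)
           ~~~~~~~~~~~~~~~^^^^^^^^^^^^^^^^^^^^^^^^^^^^^^^^^^^^^^^
ValueError: all the input array dimensions except for the concatenation axis must match exactly, but along dimension 0, the array at index 0 has size 399 and the array at index 1 has size 400
```

Run:
```python
from h import *
im=optics.read_camera("wrist")[:,:,::-1]
s=optics.read_camera("side")[:,:,::-1]
cv2.imwrite("pics/w3.png",np.hstack([cv2.resize(im[120:420,170:470],(400,400)),crop(s,230,130,100,100,4)]))
```

```text
(no output)
```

View pics/w3.png

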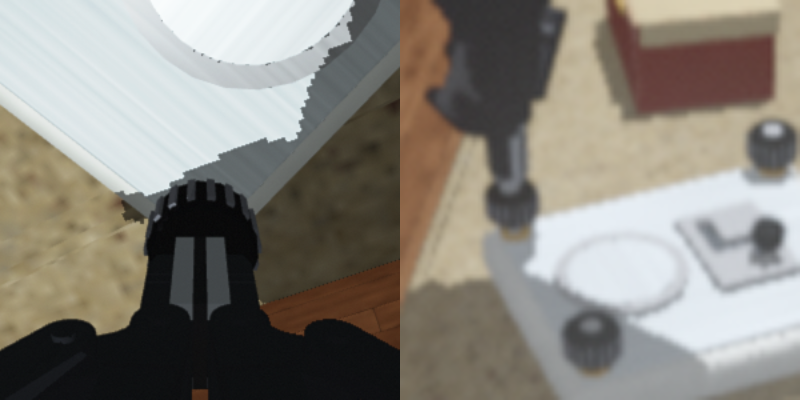

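Run:
```python
from h import *
st=status.observe(); C=cam("wrist",st); S=cam("side")
p=st["tcp_pos"]; R=st["ee_rot"]; print(p,st["time_s"],st["finger_gap"],st["joint_torque"].round(2))
for d in (-.03,-.011,0,.008,.015): 
    u=proj(C,p+R[:,2]*d); s=proj(S,p+R[:,2]*d); print(d,((u-[170,120])*4/3).round(0), ((s-[230,130])*4+[400,0]).round(0))
for z in (.059,.081,.0866):
  u=proj(C,[.637,-.2615,z]);s=proj(S,[.637,-.2615,z]);print(z,((u-[170,120])*4/3).round(0), ((s-[230,130])*4+[400,0]).round(0))
```

```text
[ 0.63713209 -0.26112517  0.06595644] 5.25 -5.381203898534081e-06 [  0.   -58.89  26.05   0.    -0.     0.  ]
-0.03 [205. 281.] [505. 166.]
-0.011 [204. 249.] [508. 191.]
0 [204. 234.] [509. 206.]
0.008 [204. 224.] [510. 216.]
0.015 [204. 216.] [511. 225.]
0.059 [203. 225.] [510. 215.]
0.081 [203. 256.] [507. 186.]
0.0866 [203. 265.] [507. 178.]
```

Emit:
arm_command([
  [[0,0.3,0],[0,0,0],1],
  [[0,0.3,0],[0,0,0],1],
  [[0,0,0],[0,0,0],1],
])

```text
time_s: 5.55
tcp_pos: [0.6395, -0.2549, 0.0659]
ee_rot: [[-0.934, 0.356, 0.0], [0.356, 0.934, 0.0], [-0.0, 0.0, -1.0]]
force: [0.6, 0.2, -0.6]
finger_gap: 0.0001
gripper_force: 0.0
```

Emit:
arm_command([
  [[0,-0.3,0],[0,0,0],1],
  [[0,-0.3,0],[0,0,0],1],
  [[0,0,0.2],[0,0,0],1],
  [[0,0,0],[0,0,0],1],
])

```text
time_s: 5.95
tcp_pos: [0.6368, -0.2613, 0.0636]
ee_rot: [[-0.934, 0.357, -0.0], [0.357, 0.934, 0.0], [0.0, 0.0, -1.0]]
force: [0.6, -0.5, -0.2]
finger_gap: -0.0003
gripper_force: 0.0
```

Run:
```python
from h import *
st=status.observe(); im=optics.read_camera("wrist")[:,:,::-1]
s=optics.read_camera("side")[:,:,::-1]
print(st["tcp_pos"],st["force"])
cv2.imwrite("pics/w4.png",np.hstack([cv2.resize(im[180:320,250:390],(600,600),interpolation=cv2.INTER_CUBIC),cv2.resize(s[160:200,240:273],(200,240),interpolation=cv2.INTER_CUBIC).repeat(1,0) if 0 else cv2.copyMakeBorder(cv2.resize(s[160:200,240:273],(200,240),interpolation=cv2.INTER_CUBIC),0,360,0,0,0)]))
```

```text
[ 0.63683241 -0.26131873  0.06355316] [ 0.57761169 -0.49325923 -0.23825227]
```

View pics/w4.png

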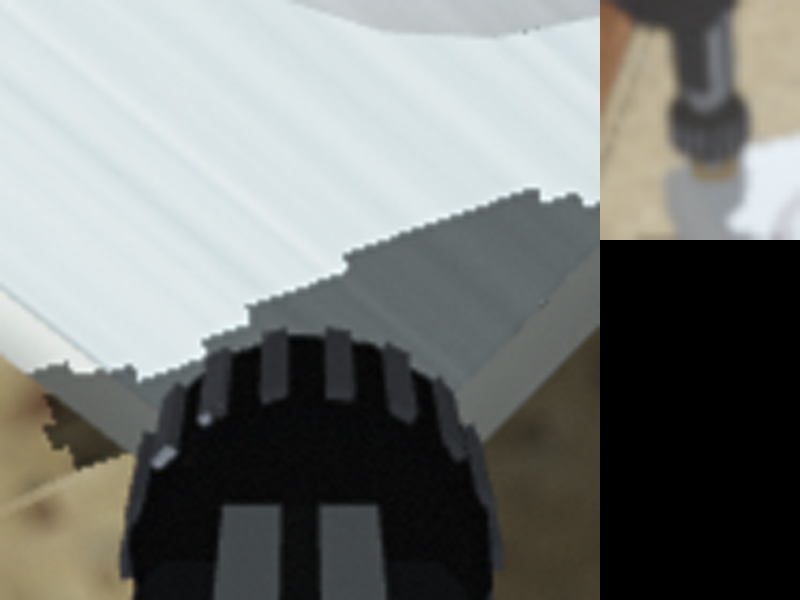

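The shut fingers stand clear on top of the knob, with pad tips at (248,505) and (350,505) in the crop. So the tips sit farther back than assumed. I'll touch down to find the real tip height.

Emit:
arm_command([
  [[0,0,0.2],[0,0,0],1],
  [[0,0,0],[0,0,0],1],
])

```text
time_s: 6.25
tcp_pos: [0.6369, -0.261, 0.0616]
ee_rot: [[-0.934, 0.357, -0.0], [0.357, 0.934, 0.0], [0.0, -0.0, -1.0]]
force: [-0.1, -0.6, -0.1]
finger_gap: -0.0001
gripper_force: 0.0
```

Emit:
arm_command([
  [[0,0,0.2],[0,0,0],1],
  [[0,0,0],[0,0,0],1],
])

```text
time_s: 6.45
tcp_pos: [0.6375, -0.2612, 0.0602]
ee_rot: [[-0.934, 0.357, 0.001], [0.357, 0.934, -0.0], [-0.001, -0.0, -1.0]]
force: [1.2, 0.6, 2.2]
finger_gap: -0.0001
gripper_force: 0.5
```

Emit:
arm_command([
  [[0,0,0.2],[0,0,0],1],
  [[0,0,0],[0,0,0],1],
])

```text
time_s: 6.65
tcp_pos: [0.6381, -0.2615, 0.0593]
ee_rot: [[-0.934, 0.357, 0.002], [0.357, 0.934, -0.001], [-0.003, -0.0, -1.0]]
force: [-1.3, 1.3, 6.4]
finger_gap: 0.0
gripper_force: 3.0
```

Emit:
arm_command([
  [[0,0,-1.5],[0,0,0],1],
  [[0,0,0],[0,0,0],0.35],
  [[0,0,0],[0,0,0],0.35],
  [[0,0,0],[0,0,0],0.35],
  [[0,0,0],[0,0,0],0.35],
  [[0,0,1.2],[0,0,0],0.35],
  [[0,0,1.2],[0,0,0],0.35],
  [[0,0,1],[0,0,0],0.35],
  [[0,0,0],[0,0,0],0.35],
  [[0,0,0],[0,0,0],0.35],
])

```text
time_s: 7.65
tcp_pos: [0.6365, -0.2608, 0.038]
ee_rot: [[-0.934, 0.357, -0.001], [0.357, 0.934, 0.001], [0.002, 0.0, -1.0]]
force: [0.8, 0.7, 0.4]
finger_gap: 0.0557
gripper_force: 0.0
```

Emit:
arm_command([
  [[0,0,0],[0,0,0],0.45],
  [[0,0,0],[0,0,0],0.55],
  [[0,0,0],[0,0,0],0.8],
  [[0,0,0],[0,0,0],1],
  [[0,0,0],[0,0,0],1],
], force=40)

```text
time_s: 8.15
tcp_pos: [0.6379, -0.2612, 0.0398]
ee_rot: [[-0.934, 0.357, 0.002], [0.357, 0.934, -0.001], [-0.002, 0.0, -1.0]]
force: [1.6, 1.4, 2.7]
finger_gap: 0.0323
gripper_force: 41.5
```

Emit:
arm_command([
  [[0,0,0],[0,0,8.5],1],
  [[0,0,0],[0,0,8.5],1],
  [[0,0,0],[0,0,8.5],1],
  [[0,0,0],[0,0,8.5],1],
  [[0,0,0],[0,0,8.5],1],
  [[0,0,0],[0,0,8.5],1],
  [[0,0,0],[0,0,8.5],1],
  [[0,0,0],[0,0,8.5],1],
  [[0,0,0],[0,0,8.5],1],
  [[0,0,0],[0,0,0],1],
])

```text
time_s: 9.15
tcp_pos: [0.6356, -0.2608, 0.0389]
ee_rot: [[0.129, 0.992, -0.003], [0.992, -0.129, 0.0], [-0.0, -0.003, -1.0]]
force: [-4.9, 2.0, 4.7]
finger_gap: 0.0319
gripper_force: 41.7
```

Emit:
arm_command([
  [[0,0,0],[0,0,0],0.35],
  [[0,0,0],[0,0,0],0.35],
  [[0,0,0],[0,0,0],0.35],
  [[0,0,-3],[0,0,0],0.35],
  [[0,0,-4],[0,0,0],0.35],
  [[0,0,-2],[0,0,0],0.35],
  [[0.28,-3.9,0],[0,0,0],0.35],
  [[0.28,-3.9,0],[0,0,0],0.35],
  [[0.28,-3.9,0],[0,0,0],0.35],
  [[0.28,-3.9,0],[0,0,0],0.35],
  [[0.28,-3.9,0],[0,0,0],0.35],
  [[0.28,-3.9,0],[0,0,0],0.35],
])

```text
time_s: 10.35
tcp_pos: [0.4062, -0.2141, 0.129]
ee_rot: [[0.128, 0.992, 0.001], [0.992, -0.128, -0.001], [-0.001, 0.001, -1.0]]
force: [-0.1, -0.9, 0.3]
finger_gap: 0.0554
gripper_force: 0.0
```

Emit:
arm_command([
  [[0,0,0],[0,0,0],0.35],
  [[0,0,0],[0,0,0],0.35],
  [[0,0,0],[0,0,0],0.35],
])

```text
time_s: 10.65
tcp_pos: [0.4088, -0.2152, 0.1295]
ee_rot: [[0.129, 0.992, 0.002], [0.992, -0.129, -0.001], [-0.001, 0.002, -1.0]]
force: [0.6, 0.9, 0.4]
finger_gap: 0.0559
gripper_force: 0.0
```

Run:
```python
from h import *
st=status.observe(); im=optics.read_camera("wrist")[:,:,::-1]; s=optics.read_camera("side")[:,:,::-1]
np.save("w5.npy",st,allow_pickle=True)
print(st["tcp_pos"],st["joint_positions"].round(1),st["time_s"])
C=cam("wrist",st); print(proj(C,[.4078,-.2147,.081]),proj(C,[.4078,-.2147,.088]))
o=np.zeros((480,800,3),np.uint8); o[:,:480]=im[:,80:560]; o[:240,480:]=cv2.resize(s[150:246,240:368],(320,240),interpolation=cv2.INTER_CUBIC)
cv2.imwrite("pics/w5.png",o)
```

```text
[ 0.40880893 -0.21516091  0.12950262] [-35.6  11.  -22.1  56.7   0.   61.7] 10.65
[317.26405853 254.95459961] [317.23072238 259.3984697 ]
```

View pics/w5.png

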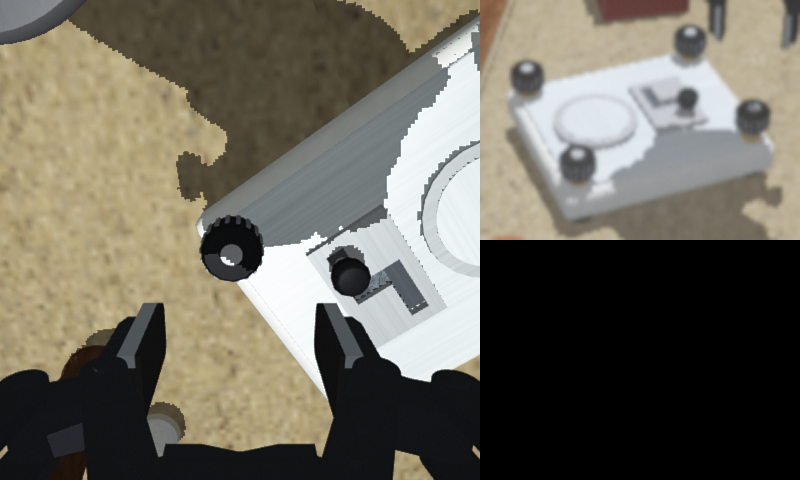

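Foot_c's dot is at (311,254) in the wrist image. In the side view c has dropped to (349,197), and the lock knob is at (431,275).

Run:
```python
from h import *
st=np.load("w5.npy",allow_pickle=True).item();C=cam("wrist",st);S=cam("side")
for z in (.081,.086): print(atz(C,(311,254),z))
for z in (.083,): print("lock",atz(C,(431,275),z))
x=np.array([.405,-.2145,.081]); print(proj(S,[.405,-.2145,.070]),proj(S,[.405,-.2145,.075]),proj(S,[.637,-.2615,.07]),proj(S,[.566,-.1293,.07]))
```

```text
[ 0.40452885 -0.21372154  0.081     ]
[ 0.40484839 -0.21200436  0.086     ]
lock [ 0.46753082 -0.23344723  0.083     ]
[348.13537378 196.28666869] [348.23720717 194.61317444] [257.17911195 180.0595446 ] [277.10113568 214.01773863]
```

```bash
cat > shift.py <<'E'
from h import *
S=cam("side")
K=dict(a=(257.9,180.4),b=(323.2,166.3),c=(347.8,194.2),d=(277.8,215.0))
def sub(A,B,c):
    x,y=map(int,map(round,c)); t=A[y-9:y+11,x-9:x+10]
    up=lambda i:cv2.resize(i,None,fx=8,fy=8,interpolation=cv2.INTER_CUBIC)
    w=B[y-15:y+17,x-15:x+16]; m=cv2.matchTemplate(up(w),up(t),cv2.TM_CCOEFF_NORMED); _,v,_,l=cv2.minMaxLoc(m)
    return (l[0]/8-6,l[1]/8-6,round(v,3))
def run():
    A=cv2.imread("pics/side0.png",0); B=cv2.cvtColor(optics.read_camera("side"),cv2.COLOR_RGB2GRAY)
    for k,c in K.items():
        print(k,sub(A,B,c))
if __name__=="__main__":
    run(); p=np.array([.405,-.2145,.07])
    for d in np.eye(3)*.005: print((proj(S,p+d)-proj(S,p)).round(2))
E
python3 shift.py
```

```text
a (1.0, 0.25, 0.977)
b (0.875, 0.375, 0.929)
c (1.125, 1.5, 0.962)
d (1.0, 0.25, 0.992)
[-2.06 -0.12]
[-0.08  1.22]
[ 0.1  -1.67]
```

Emit:
arm_command([
  [[0.25,-0.44,3],[0,0,0],0.35],
  [[0,0,3],[0,0,0],0.35],
  [[0,0,1.6],[0,0,0],0.35],
  [[0,0,1.05],[0,0,0],0.35],
  [[0,0,0],[0,0,0],0.35],
  [[0,0,0],[0,0,0],0.45],
  [[0,0,0],[0,0,0],0.55],
  [[0,0,0],[0,0,0],0.8],
  [[0,0,0],[0,0,0],1],
  [[0,0,0],[0,0,0],1],
])

```text
time_s: 11.8
tcp_pos: [0.4046, -0.212, 0.0434]
ee_rot: [[0.129, 0.992, 0.003], [0.992, -0.129, -0.002], [-0.001, 0.003, -1.0]]
force: [2.4, 0.6, 3.6]
finger_gap: 0.0319
gripper_force: 39.6
```

Emit:
arm_command([
  [[0,0,0.05],[0,0,8.5],1],
  [[0,0,0.05],[0,0,8.5],1],
  [[0,0,0.05],[0,0,8.5],1],
  [[0,0,0.05],[0,0,8.5],1],
  [[0,0,0.05],[0,0,8.5],1],
  [[0,0,0.05],[0,0,8.5],1],
  [[0,0,0.05],[0,0,8.5],1],
  [[0,0,0.05],[0,0,8.5],1],
  [[0,0,0.05],[0,0,8.5],1],
  [[0,0,0],[0,0,0],1],
])

```text
time_s: 12.8
tcp_pos: [0.4061, -0.2129, 0.0407]
ee_rot: [[0.995, 0.104, 0.006], [0.104, -0.995, -0.003], [0.005, 0.004, -1.0]]
force: [-0.2, 1.3, 17.7]
finger_gap: 0.0325
gripper_force: 40.8
```

Emit:
arm_command([
  [[0,0,0],[0,0,0],0.35],
  [[0,0,0],[0,0,0],0.35],
  [[0,0,0],[0,0,0],0.35],
  [[0,0,-4],[0,0,0],0.35],
  [[0,0,-4],[0,0,0],0.35],
  [[0,0,0],[0,0,0],0.35],
  [[0,0,0],[0,0,0],0.35],
])

```text
time_s: 13.5
tcp_pos: [0.4037, -0.2116, 0.1183]
ee_rot: [[0.994, 0.106, 0.001], [0.106, -0.994, -0.001], [0.001, 0.001, -1.0]]
force: [-0.3, 0.6, 0.0]
finger_gap: 0.0553
gripper_force: 0.0
```

```bash
python3 shift.py
python3 - <<'E'
from h import *
st=status.observe();im=optics.read_camera("wrist")[:,:,::-1]
cv2.imwrite("pics/w6.png",im);np.save("w6.npy",st,allow_pickle=True)
s=optics.read_camera("side")[:,:,::-1];cv2.imwrite("pics/side6.png",s)
t=optics.read_camera("top")[:,:,::-1];cv2.imwrite("pics/top6.png",t)
E
```

```text
a (0.5, 0.375, 0.973)
b (0.375, -0.25, 0.994)
c (0.375, 1.625, 0.872)
d (0.5, -0.25, 0.995)
[-2.06 -0.12]
[-0.08  1.22]
[ 0.1  -1.67]
```

Emit:
arm_command([
  [[0,0,-3],[0,0,0],0.35],
  [[2.65,2.5,-3],[0,0,0],0.35],
  [[2.65,2.5,-3],[0,0,0],0.35],
  [[2.65,2.5,0],[0,0,0],0.35],
  [[2.65,2.5,0],[0,0,0],0.35],
  [[0,0,0],[0,0,0],0.35],
  [[0,0,0],[0,0,0],0.35],
  [[0,0,0],[0,0,0],0.35],
  [[0,0,0],[0,0,0],0.35],
])

```text
time_s: 14.6
tcp_pos: [0.5182, -0.2985, 0.2079]
ee_rot: [[0.994, 0.106, -0.001], [0.106, -0.994, 0.001], [-0.001, -0.001, -1.0]]
force: [-0.3, 0.0, 0.1]
finger_gap: 0.0553
gripper_force: 0.0
```

```bash
cat > snap.py <<'E'
import sys
from h import *
n=sys.argv[1]; st=status.observe(); im=optics.read_camera("wrist")[:,:,::-1]
cv2.imwrite(f"pics/{n}.png",im); np.save(f"{n}.npy",st,allow_pickle=True)
C=cam("wrist",st); print(st["tcp_pos"],np.abs(st["dq"]).max(),st["time_s"])
print({k:proj(C,v).round(0) for k,v in dict(a=(.635,-.260,.081),b=(.476,-.345,.081),c=(.405,-.213,.081),d=(.564,-.128,.081)).items()})
E
python3 snap.py v1
```

```text
[ 0.51817588 -0.29849547  0.20786141] 0.4451573767016354 14.6
{'a': array([276.,  37.]), 'b': array([373., 281.]), 'c': array([196., 348.]), 'd': array([ 73., 130.])}
```

Emit:
arm_command([
  [[0,-3.5,0],[0,0,0],0.35],
  [[0,-3.5,0],[0,0,0],0.35],
  [[0,-3.5,0],[0,0,0],0.35],
  [[0,-3.5,0],[0,0,0],0.35],
  [[0,0,0],[0,0,0],0.35],
  [[0,0,0],[0,0,0],0.35],
  [[0,0,0],[0,0,0],0.35],
  [[0,0,0],[0,0,0],0.35],
])

```text
time_s: 15.45
tcp_pos: [0.5045, -0.1612, 0.208]
ee_rot: [[0.995, 0.105, 0.0], [0.105, -0.995, -0.0], [0.0, 0.0, -1.0]]
force: [-0.3, 0.4, -0.6]
finger_gap: 0.0556
gripper_force: 0.0
```

```bash
python3 snap.py v2
python3 - <<'E'
from h import *
# knob dots: bright disc inside dark knob, near predicted pixels, in every stored wrist view
P=dict(a=(.635,-.260,.081),b=(.476,-.345,.081),c=(.405,-.213,.081),d=(.564,-.128,.081))
for n in ("v1","v2"):
    im=cv2.imread(f"pics/{n}.png"); C=cam("wrist",np.load(f"{n}.npy",allow_pickle=True).item())
    rows=[]
    for k,X in P.items():
        u,v=map(int,proj(C,X).round()); rows.append(cv2.resize(cv2.copyMakeBorder(im,60,60,60,60,0)[v+30:v+90,u+30:u+90],(200,200),interpolation=cv2.INTER_CUBIC))
    m=np.hstack(rows); globals()[n]=m
cv2.imwrite("pics/dots.png",np.vstack([v1,v2]))
E
```

```text
[ 0.50445286 -0.16117848  0.20795225] 0.33776090218849375 15.45
{'a': array([493.,  39.]), 'b': array([556., 282.]), 'c': array([370., 348.]), 'd': array([278., 131.])}
```

View pics/dots.png

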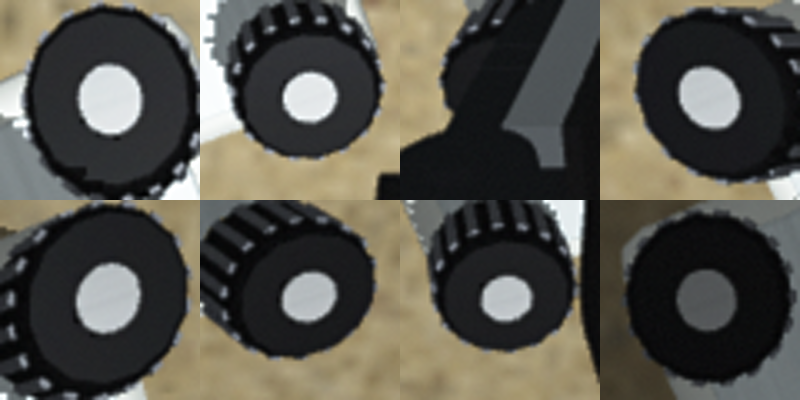

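Dots in the crops are at a (110,99)/(108,298), b (310,97)/(309,297), d (710,97)/(706,299) and c (507,298), with c hidden in v1. I'll take centroids in code and triangulate, using the w6 view for c as well.

```bash
cat > dots.py <<'E'
from h import *
P0=dict(a=(.638,-.258,.081),b=(.479,-.343,.081),c=(.407,-.211,.081),d=(.566,-.126,.081))
def dot(im,C,X):
    u,v=proj(C,X)
    if not(15<u<625 and 15<v<465): return None
    u0,v0=int(u)-14,int(v)-14; g=cv2.cvtColor(im[v0:v0+29,u0:u0+29],cv2.COLOR_BGR2GRAY)
    _,b=cv2.threshold(g,0,255,cv2.THRESH_BINARY+cv2.THRESH_OTSU)
    n,l,s,c=cv2.connectedComponentsWithStats(b)
    ok=[i for i in range(1,n) if 120<s[i][4]<900 and s[i][0]>0 and s[i][1]>0 and s[i][0]+s[i][2]<29 and s[i][1]+s[i][3]<29 and abs(s[i][2]-s[i][3])<8]
    if not ok: return None
    i=max(ok,key=lambda i:s[i][4]); return c[i]+[u0,v0]
def measure(views,P=P0):
    out={}
    for k,X in P.items():
        o=[]
        for n in views:
            C=cam("wrist",np.load(f"{n}.npy",allow_pickle=True).item()); p=dot(cv2.imread(f"pics/{n}.png"),C,X)
            if p is not None: o.append((C,p))
        if len(o)>1: out[k],e=tri(o); print(k,out[k].round(4),"err",round(e*1e3,2),"n",len(o))
        else: print(k,"n",len(o),[q[1].round(1) for q in o])
    return out
if __name__=="__main__":
    import sys; measure(sys.argv[1:])
E
python3 dots.py v1 v2; echo; python3 dots.py v2 w6 v1
```

```text
a n 0 []
b [ 0.4772 -0.3466  0.0805] err 0.02 n 2
c n 1 [array([371.5, 347.1])]
d n 0 []

a n 0 []
b [ 0.4772 -0.3466  0.0805] err 0.02 n 2
c n 1 [array([371.5, 347.1])]
d n 0 []
```

```bash
sed -i 's/int(u)-14,int(v)-14/max(0,int(u)-24),max(0,int(v)-24)/; s/+29/+49/g; s/<29/<49/g; s/-14//g' dots.py; python3 dots.py v1 v2; echo; python3 dots.py v2 w6 ;python3 - <<'E'
import sys; sys.path.insert(0,'.')
from h import *
C=cam("wrist",np.load("w6.npy",allow_pickle=True).item()); print(proj(C,(.407,-.211,.081)))
E
```

```text
a [ 0.6357 -0.2613  0.0801] err 0.04 n 2
b [ 0.4772 -0.3466  0.0806] err 0.08 n 2
c n 1 [array([371.6, 347.2])]
d [ 0.5646 -0.1292  0.0803] err 0.04 n 2

a n 1 [array([495.,  38.])]
b [ 0.4772 -0.3465  0.0806] err 0.05 n 2
c [ 0.4065 -0.2144  0.0812] err 0.03 n 2
d n 1 [array([279.5, 130.5])]
[317.99792825 258.05196291]
```

All four knob tops lie within 1.1 mm of each other (80.1 to 81.2 mm), so the balance is level and bearing on all feet. Next I'll locate the lever.

Run:
```python
from h import *
o=[]
for n in ("v1","v2"):
    C=cam("wrist",np.load(f"{n}.npy",allow_pickle=True).item()); im=cv2.imread(f"pics/{n}.png",0)
    u,v=proj(C,(.469,-.237,.074)); u0,v0=int(u)-32,int(v)-32; g=im[v0:v0+64,u0:u0+64]
    for th in (25,40):
        b=(g<th).astype(np.uint8); k,l,s,c=cv2.connectedComponentsWithStats(b)
        i=1+np.argmax(s[1:,4]); print(n,(u,v),th,s[i],c[i]+[u0,v0])
    m=cv2.morphologyEx((g<40).astype(np.uint8),cv2.MORPH_OPEN,np.ones((13,13),np.uint8)); k,l,s,c=cv2.connectedComponentsWithStats(m)
    print(k,s[1:],c[1:]+[u0,v0])
```

```text
v1 (np.float64(231.10050012789588), np.float64(272.4268127162118)) 25 [ 23  16  27  28 254] [237.06692913 265.71259843]
v1 (np.float64(231.10050012789588), np.float64(272.4268127162118)) 40 [ 23  12  28  32 550] [236.14363636 268.48363636]
1 [] []
v2 (np.float64(411.12583431801784), np.float64(273.4166145861011)) 25 [ 22  16  29  28 296] [413.34459459 266.96621622]
v2 (np.float64(411.12583431801784), np.float64(273.4166145861011)) 40 [ 19  13  32  31 558] [414.65053763 269.66129032]
1 [] []
```

Run:
```python
from h import *
C=[cam("wrist",np.load(f"{n}.npy",allow_pickle=True).item()) for n in ("v1","v2")]
R=np.array([[.4737,.8807],[-.8807,.4737]])
for p,q in (((236.1,268.5),(414.7,269.7)),((237.1,265.7),(413.3,267))):
    X,e=tri([(C[0],p),(C[1],q)]); print(X,e,R.T@(X[:2]-[.521,-.2379]))
    for z in (.072,.081):
        A=[atz(c,w,z)[:2] for c,w in zip(C,(p,q))]; print(z,*[(R.T@(a-[.521,-.2379])).round(4) for a in A])
```

```text
[ 0.47121981 -0.24010508  0.07077871] 8.384400000897922e-05 [-0.02163886 -0.04488596]
0.072 [-0.0212 -0.0445] [-0.0218 -0.0444]
0.081 [-0.0181 -0.042 ] [-0.0225 -0.0403]
[ 0.47168109 -0.23996332  0.06606152] 0.00012547060068524707 [-0.0215452  -0.04441256]
0.072 [-0.0195 -0.0427] [-0.0221 -0.0419]
0.081 [-0.0164 -0.0402] [-0.0228 -0.0379]
```

Emit:
arm_command([
  [[0,0,0],[0,0,-7.42],0.5],
  [[0,0,0],[0,0,-7.42],0.5],
  [[0,0,0],[0,0,-7.41],0.5],
  [[-3.3,2.7,0],[0,0,0],0.5],
  [[-3.37,2.67,0],[0,0,0],0.5],
  [[0,0,4],[0,0,0],0.5],
  [[0,0,4],[0,0,0],0.5],
  [[0,0,3],[0,0,0],0.5],
  [[0,0,0],[0,0,0],0.5],
  [[0,0,0],[0,0,0],0.5],
  [[0,0,0],[0,0,0],0.5],
], force=20)

```text
time_s: 16.6
tcp_pos: [0.4726, -0.2403, 0.0999]
ee_rot: [[0.88, 0.474, 0.003], [0.474, -0.88, -0.002], [0.002, 0.003, -1.0]]
force: [0.3, 0.5, -0.5]
finger_gap: 0.0426
gripper_force: 0.0
```

Run:
```python
from h import *
st=status.observe();print(st["tcp_pos"],st["ee_rot"].round(4),st["joint_positions"].round(0),st["finger_gap"])
im=optics.read_camera("wrist")[:,:,::-1];cv2.imwrite("pics/w7.png",im);np.save("w7.npy",st,allow_pickle=True)
C=cam("wrist",st);g=cv2.cvtColor(im,cv2.COLOR_BGR2GRAY)
u,v=proj(C,(.4712,-.2401,.081));print(u,v)
print("mean dark col/row", [ (np.argwhere(g[int(v)-d,int(u)-60:int(u)+60]<40).ravel()+int(u)-60)[[0,-1]] for d in (0,8,14)])
```

```text
[ 0.47262856 -0.24028505  0.09990263] [[ 0.8803  0.4744  0.0029]
 [ 0.4744 -0.8803 -0.002 ]
 [ 0.0016  0.0031 -1.    ]] [-34.  20. -15.  55.  -0. 118.] 0.0426096385357035
315.1589158897706 280.25060947710523
mean dark col/row [array([295, 336]), array([294, 337]), array([295, 365])]
```

The knob spans columns 294 to 337, centred as predicted. Descend and grip.

Emit:
arm_command([
  [[-0.1,0,3],[0,0,0],0.5],
  [[0,0,2],[0,0,0],0.5],
  [[0,0,1],[0,0,0],0.5],
  [[0,0,0],[0,0,0],0.5],
  [[0,0,0],[0,0,0],0.65],
  [[0,0,0],[0,0,0],0.75],
  [[0,0,0],[0,0,0],1],
  [[0,0,0],[0,0,0],1],
  [[0,0,0],[0,0,0],1],
], force=20)

```text
time_s: 17.55
tcp_pos: [0.4713, -0.2402, 0.0391]
ee_rot: [[0.88, 0.475, 0.002], [0.475, -0.88, -0.001], [0.001, 0.002, -1.0]]
force: [-0.6, 0.2, 6.3]
finger_gap: 0.0202
gripper_force: 19.6
```

Emit:
arm_command([
  [[0,0.3,-0.1],[0,0,0],1],
  [[0,0.5,0],[0,0,0],1],
  [[0,0.5,0],[0,0,0],1],
  [[0,0.5,0],[0,0,0],1],
  [[0,0.35,0],[0,0,0],1],
  [[0,0,0],[0,0,0],1],
  [[0,0,0],[0,0,0],1],
])

```text
time_s: 18.25
tcp_pos: [0.4813, -0.2592, 0.0392]
ee_rot: [[0.88, 0.474, 0.001], [0.474, -0.88, -0.001], [0.001, 0.002, -1.0]]
force: [2.6, 0.5, 4.7]
finger_gap: 0.0206
gripper_force: 19.9
```

Emit:
arm_command([
  [[0.4,0,0],[0,0,0],1],
  [[0.5,0,0],[0,0,0],1],
  [[0.5,0,0],[0,0,0],1],
  [[0.5,0,0],[0,0,0],1],
  [[0.5,0,0],[0,0,0],1],
  [[0,0,0],[0,0,0],1],
  [[0,0,0],[0,0,0],1],
])

```text
time_s: 18.95
tcp_pos: [0.5018, -0.2474, 0.0392]
ee_rot: [[0.88, 0.475, 0.0], [0.475, -0.88, -0.001], [-0.0, 0.001, -1.0]]
force: [0.6, -0.7, 4.3]
finger_gap: 0.021
gripper_force: 19.9
```

Emit:
arm_command([
  [[0,0.4,0],[0,0,0],1],
  [[0,0.5,0],[0,0,0],1],
  [[0,0.5,0],[0,0,0],1],
  [[0,0.5,0],[0,0,0],1],
  [[0,0.5,0],[0,0,0],1],
  [[0,0.35,0],[0,0,0],1],
  [[0,0,0],[0,0,0],1],
  [[0,0,0],[0,0,0],1],
])

```text
time_s: 19.75
tcp_pos: [0.5137, -0.2703, 0.0389]
ee_rot: [[0.88, 0.475, -0.002], [0.475, -0.88, 0.001], [-0.001, -0.002, -1.0]]
force: [-1.8, 3.4, 7.9]
finger_gap: 0.021
gripper_force: 20.1
```

Emit:
arm_command([
  [[0,0,0],[0,0,0],0.6],
  [[0,0,0],[0,0,0],0.5],
  [[0,0,0],[0,0,0],0.5],
  [[0,0,-2],[0,0,0],0.5],
  [[0,0,-4.5],[0,0,0],0],
  [[0,0,-5],[0,0,0],0],
  [[0,0,-5],[0,0,0],0],
  [[0,0,-4],[0,0,-8.5],0],
  [[0,0,0],[0,0,-8.5],0],
  [[0,0,0],[0,0,-8.5],0],
  [[0,0,0],[0,0,-8.5],0],
  [[0,0,0],[0,0,-8.5],0],
])

```text
time_s: 20.95
tcp_pos: [0.5143, -0.2714, 0.2436]
ee_rot: [[0.323, 0.947, -0.001], [0.947, -0.323, -0.0], [-0.0, -0.001, -1.0]]
force: [-0.0, 0.6, 0.5]
finger_gap: 0.0856
gripper_force: 0.0
```

Emit:
arm_command([
  [[0,0,0],[0,0,-8.5],0],
  [[0,0,0],[0,0,-8.5],0],
  [[0,0,0],[0,0,-8.5],0],
  [[0,0,0],[0,0,-8.5],0],
  [[0,0,0],[0,0,-8.5],0],
  [[0,0,0],[0,0,-8.5],0],
  [[0,0,0],[0,0,-8.5],0],
  [[0,0,0],[0,0,-8.5],0],
  [[0,0,0],[0,0,-8.5],0],
  [[0,0,0],[0,0,-8.5],0],
  [[0,0,0],[0,0,-8.5],0],
  [[0,0,0],[0,0,-8.5],0],
])

```text
time_s: 22.15
tcp_pos: [0.5143, -0.2713, 0.2434]
ee_rot: [[-0.993, 0.119, -0.001], [0.119, 0.993, 0.0], [0.001, 0.0, -1.0]]
force: [0.4, -0.2, -0.2]
finger_gap: 0.0856
gripper_force: 0.0
```

Emit:
arm_command([
  [[0,0,0],[0,0,-8.5],0],
  [[0,0,0],[0,0,-8.5],0],
  [[0,0,0],[0,0,-8.5],0],
  [[0,0,0],[0,0,-8.5],0],
  [[0,0,0],[0,0,0],0],
  [[0,0,0],[0,0,0],0],
  [[0,0,0],[0,0,0],0],
  [[0,0,0],[0,0,0],0],
])

```text
time_s: 22.95
tcp_pos: [0.5146, -0.2713, 0.2438]
ee_rot: [[-0.893, -0.45, -0.0], [-0.45, 0.893, -0.0], [0.0, 0.0, -1.0]]
force: [-0.4, -0.3, 0.9]
finger_gap: 0.0853
gripper_force: 0.0
```

```bash
python3 snap.py v3
python3 - <<'E'
from h import *
st=status.observe(); print(st["ee_rot"].round(3),st["joint_positions"].round(0))
from dots import measure,P0,dot
C=cam("wrist",st)
im=cv2.imread("pics/v3.png")
for k,X in P0.items(): 
    p=dot(im,C,X); print(k,p, None if p is None else atz(C,p,.0805).round(4))
E
```

```text
[ 0.51459878 -0.27130718  0.243838  ] 0.35119727765535713 22.95
{'a': array([271., 336.]), 'b': array([257., 124.]), 'c': array([456., 118.]), 'd': array([441., 332.])}
[[-0.893 -0.451 -0.   ]
 [-0.451  0.893 -0.   ]
 [ 0.    -0.    -1.   ]] [-34.  22.  10.  78.  -0. -61.]
a [269.65185185 334.94074074] [ 0.6355 -0.2615  0.0805]
b [254.44811321 124.        ] [ 0.4774 -0.3469  0.0805]
c [453.40092166 118.22580645] [ 0.4062 -0.2148  0.0805]
d None None
```

Run:
```python
from h import *
C=cam("wrist",np.load("v3.npy",allow_pickle=True).item());im=cv2.imread("pics/v3.png",0)
R=np.array([[.4737,.8807],[-.8807,.4737]]);o=np.array([.521,-.2379])
for q in ((.026,-.021),(-.0216,-.045)):
    w=o+R@np.array(q);u,v=proj(C,(*w,.074));u0,v0=int(u)-22,int(v)-22;g=im[v0:v0+44,u0:u0+44]
    k,l,s,c=cv2.connectedComponentsWithStats((g<40).astype(np.uint8))
    for i in range(1,k):
        if s[i][4]>100: p=c[i]+[u0,v0];print(q,s[i],(R.T@(atz(C,p,.074)[:2]-o)).round(4))
```

```text
(0.026, -0.021) [ 10   9  27  26 445] [ 0.0255 -0.0215]
```

Emit:
arm_command([
  [[-1.78,3.82,0],[0,0,0],0],
  [[-1.78,3.82,0],[0,0,0],0],
  [[-1.78,3.82,0],[0,0,0],0],
  [[-1.78,3.82,0],[0,0,0],0],
  [[-1.78,3.82,0],[0,0,0],0],
  [[-1.78,3.82,0],[0,0,0],0],
  [[-1.78,3.82,0],[0,0,0],0],
  [[-1.78,3.82,0],[0,0,0],0],
  [[-1.78,3.82,0],[0,0,0],0],
  [[-1.78,3.82,0],[0,0,0],0],
  [[-1.78,3.82,0],[0,0,0],0],
  [[0,0,2],[0,0,0],0],
])

```text
time_s: 24.2
tcp_pos: [0.501, 0.1971, 0.2261]
ee_rot: [[-0.89, -0.456, 0.005], [-0.456, 0.89, 0.003], [-0.006, 0.0, -1.0]]
force: [0.8, 0.0, -0.7]
finger_gap: 0.0853
gripper_force: 0.0
```

Emit:
arm_command([
  [[0,0,4],[0,0,0],0],
  [[0,0,3],[0,0,0],0],
  [[0,0,0],[0,0,0],0],
  [[0,0,0],[0,0,0],0],
  [[0,0,0],[0,0,0],0],
])

```text
time_s: 24.7
tcp_pos: [0.5012, 0.1923, 0.156]
ee_rot: [[-0.893, -0.451, 0.003], [-0.451, 0.893, 0.001], [-0.003, -0.001, -1.0]]
force: [0.4, -0.4, 0.7]
finger_gap: 0.0854
gripper_force: 0.0
```

```bash
python3 snap.py v4 | head -1
python3 - <<'E'
from h import *
st=np.load("v4.npy",allow_pickle=True).item();C=cam("wrist",st)
print(st["ee_rot"].round(3),st["joint_positions"].round(0),proj(C,(.5002,.1919,.072)),proj(C,(*st["tcp_pos"][:2],.072)))
E
```

```text
[0.50120079 0.19225373 0.15596799] 0.568534160392169 24.7
[[-0.893 -0.451  0.003]
 [-0.451  0.893  0.001]
 [-0.003 -0.001 -1.   ]] [ 14.  18.  -8.  63.  -0. -13.] [322.08661011 238.06006744] [321.86641905 239.67929598]
```

View pics/v4.png

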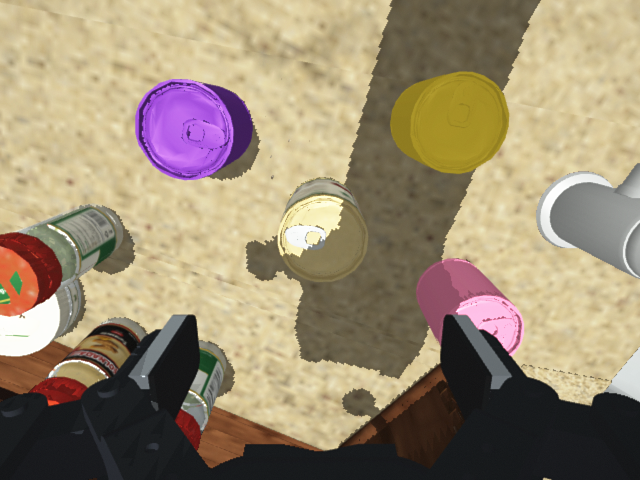

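The tin's top centre at (322,238) matches the prediction, and the lever is confirmed at the far end. Grasp the tin.

Emit:
arm_command([
  [[0.1,0,4],[0,0,0],0],
  [[0,0,4],[0,0,0],0],
  [[0,0,3.6],[0,0,0],0],
  [[0,0,2],[0,0,0],0],
  [[0,0,0.8],[0,0,0],0],
  [[0,0,0],[0,0,0],0],
  [[0,0,0],[0,0,0],0.2],
  [[0,0,0],[0,0,0],0.3],
  [[0,0,0],[0,0,0],0.45],
  [[0,0,0],[0,0,0],0.6],
  [[0,0,0],[0,0,0],0.6],
], force=30)

```text
time_s: 25.85
tcp_pos: [0.5006, 0.1923, 0.0119]
ee_rot: [[-0.892, -0.452, 0.004], [-0.452, 0.892, 0.002], [-0.004, -0.0, -1.0]]
force: [-1.4, 1.4, 7.2]
finger_gap: 0.0565
gripper_force: 32.2
```

Emit:
arm_command([
  [[0,0,-2],[0,0,0],0.6],
  [[0,0,-4],[0,0,0],0.6],
  [[0,0,-4],[0,0,0],0.6],
  [[0,0,-4],[0,0,0],0.6],
  [[0,0,-2],[0,0,0],0.6],
  [[0,0,0],[0,0,0],0.6],
])

```text
time_s: 26.45
tcp_pos: [0.5015, 0.1922, 0.1739]
ee_rot: [[-0.892, -0.451, 0.008], [-0.451, 0.892, 0.002], [-0.008, -0.002, -1.0]]
force: [1.2, -0.4, -2.2]
finger_gap: 0.0568
gripper_force: 32.8
```

Emit:
arm_command([
  [[0.71,-2.12,0],[0,0,0],0.6],
  [[1.3,-3.9,0],[0,0,0],0.6],
  [[1.3,-3.9,0],[0,0,0],0.6],
  [[1.3,-3.9,0],[0,0,0],0.6],
  [[1.3,-3.9,0],[0,0,0],0.6],
  [[1.3,-3.9,0],[0,0,0],0.6],
  [[1.3,-3.9,0],[0,0,0],0.6],
  [[1.3,-3.9,0],[0,0,0],0.6],
  [[1.3,-3.9,0],[0,0,0],0.6],
  [[1.3,-3.9,0],[0,0,0],0.6],
  [[0.72,-1.97,0],[0,0,0],0.6],
  [[0,0,0],[0,0,0],0.6],
])

```text
time_s: 27.65
tcp_pos: [0.5577, -0.2203, 0.1675]
ee_rot: [[-0.894, -0.448, -0.002], [-0.448, 0.894, 0.0], [0.002, 0.001, -1.0]]
force: [-0.4, 0.7, -2.6]
finger_gap: 0.0566
gripper_force: 33.1
```

Emit:
arm_command([
  [[0,0,0],[0,0,0],0.6],
  [[0,0,0],[0,0,0],0.6],
  [[0,0,0],[0,0,0],0.6],
])

```text
time_s: 27.95
tcp_pos: [0.5582, -0.216, 0.1695]
ee_rot: [[-0.892, -0.453, -0.001], [-0.453, 0.892, 0.001], [0.0, 0.001, -1.0]]
force: [0.4, -0.3, -2.8]
finger_gap: 0.0563
gripper_force: 33.1
```

Emit:
arm_command([
  [[-0.19,-0.16,2],[0,0,0],0.6],
  [[0,0,3],[0,0,0],0.6],
  [[0,0,2.5],[0,0,0],0.6],
  [[0,0,1.5],[0,0,0],0.6],
  [[0,0,0.6],[0,0,0],0.6],
  [[0,0,0],[0,0,0],0.6],
  [[0,0,0],[0,0,0],0.6],
  [[0,0,0],[0,0,0],0.6],
])

```text
time_s: 28.75
tcp_pos: [0.5621, -0.2183, 0.0753]
ee_rot: [[-0.892, -0.452, 0.002], [-0.452, 0.892, -0.001], [-0.002, -0.002, -1.0]]
force: [-0.7, -0.2, -2.3]
finger_gap: 0.0567
gripper_force: 33.1
```

Emit:
arm_command([
  [[0,0,0.3],[0,0,0],0.6],
  [[0,0,0.2],[0,0,0],0.6],
  [[0,0,0],[0,0,0],0.6],
  [[0,0,0],[0,0,0],0.6],
])

```text
time_s: 29.15
tcp_pos: [0.5609, -0.218, 0.0688]
ee_rot: [[-0.892, -0.451, -0.0], [-0.451, 0.892, 0.0], [0.0, 0.0, -1.0]]
force: [-0.6, -0.2, -1.8]
finger_gap: 0.0568
gripper_force: 33.1
```

Emit:
arm_command([
  [[0,0,0.15],[0,0,0],0.6],
  [[0,0,0],[0,0,0],0.6],
  [[0,0,0],[0,0,0],0.6],
])

```text
time_s: 29.45
tcp_pos: [0.5613, -0.2181, 0.0681]
ee_rot: [[-0.892, -0.451, 0.001], [-0.451, 0.892, -0.0], [-0.001, -0.001, -1.0]]
force: [-0.5, 0.7, 4.7]
finger_gap: 0.0563
gripper_force: 33.7
```

Contact with the pan (force went from -1.8 to +4.7 N). Release and retreat.

Emit:
arm_command([
  [[0,0,0],[0,0,0],0.28],
  [[0,0,0],[0,0,0],0.2],
  [[0,0,0],[0,0,0],0],
  [[0,0,0],[0,0,0],0],
  [[0,0,-2],[0,0,0],0],
  [[0,0,-4],[0,0,0],0],
  [[0,0,-4],[0,0,0],0],
  [[0,0,-4],[0,0,0],0],
  [[0,0,0],[0,0,0],0],
  [[0,0,0],[0,0,0],0],
  [[0,0,0],[0,0,0],0],
])

```text
time_s: 30.55
tcp_pos: [0.5603, -0.2177, 0.206]
ee_rot: [[-0.892, -0.451, -0.002], [-0.451, 0.892, 0.001], [0.001, 0.002, -1.0]]
force: [-0.2, 0.5, 0.9]
finger_gap: 0.0854
gripper_force: 0.0
```

```bash
python3 snap.py v5
python3 - <<'E'
from dots import *
st=np.load("v5.npy",allow_pickle=True).item(); C=cam("wrist",st); im=cv2.imread("pics/v5.png")
for k,X in P0.items():
    p=dot(im,C,X); print(k,None if p is None else (p.round(1),atz(C,p,.0805).round(4)))
# tin's top seen from the top camera: difference from the picture before
T=cam("top"); t=cv2.cvtColor(optics.read_camera("top"),cv2.COLOR_RGB2BGR); cv2.imwrite("pics/top9.png",t)
h=cv2.cvtColor(im,cv2.COLOR_BGR2HSV)
u,v=proj(C,(.5606,-.2166,.129)); print("tin top expected",u,v)
m=((h[...,1]>45)&(h[...,2]>60)).astype(np.uint8); y0,x0=max(0,int(v)-80),int(u)-80
k,l,s,c=cv2.connectedComponentsWithStats(m[y0:y0+160,x0:x0+160]); i=1+np.argmax(s[1:,4]); p=np.array([s[i][0]+s[i][2]/2+x0,s[i][1]+s[i][3]/2+y0]); print(s[i],p,c[i]+[x0,y0],atz(C,p,.129))
E
```

```text
[ 0.56027842 -0.21765841  0.20603576] 1.084504270752316 30.55
{'a': array([226., 285.]), 'b': array([200.,  17.]), 'c': array([441.,  10.]), 'd': array([426., 280.])}
a (array([224.1, 284.2]), array([ 0.6353, -0.2614,  0.0805]))
b (array([196.7,  17.7]), array([ 0.4772, -0.3467,  0.0805]))
c None
d (array([423.8, 279.3]), array([ 0.5644, -0.1296,  0.0805]))
tin top expected 322.9102065589231 244.8432054712963
[    0    18   160   142 11775] [322. 253.] [321.18632696 271.68339703] [ 0.5655088  -0.21472932  0.129     ]
```

Run:
```python
from h import *
C=cam("wrist",np.load("v5.npy",allow_pickle=True).item()); g=cv2.medianBlur(cv2.imread("pics/v5.png",0),3)
e=proj(C,(.5606,-.2166,.129)); r=np.linalg.norm(proj(C,(.5606+.0285*.451,-.2166-.0285*.892,.129))-e)
q=cv2.HoughCircles(g[120:370,200:450],cv2.HOUGH_GRADIENT,1,15,param1=80,param2=22,minRadius=int(r*.85),maxRadius=int(r*1.12))
print(e,r)
for c in q[0][:4]: p=c[:2]+[200,120]; print(p,c[2],atz(C,p,.129).round(4))
# upright: lines up in side view too?
S=cam("side");s=cv2.medianBlur(cv2.cvtColor(optics.read_camera("side"),cv2.COLOR_RGB2GRAY),3);cv2.imwrite("pics/side9.png",s)
print(proj(S,(.5606,-.2166,.129)),proj(S,(.5606,-.2166,.057)))
h=cv2.cvtColor(cv2.imread("pics/top9.png"),cv2.COLOR_BGR2HSV);T=cam("top");u=proj(T,(.5606,-.2166,.129));print(u)
```

```text
[322.91046997 244.84285891] 46.9847312321085
[321.5 246.5] 41.4 [ 0.5619 -0.2169  0.129 ]
[318.5 212.5] 50.3 [ 0.5438 -0.228   0.129 ]
[283.71940483 171.84707878] [284.8373935  196.42653666]
[380.30967439 189.64009411]
```

The tin's top rim is centred at (321.5,246.5), 1.3 mm from over the pan's centre. The tin stands upright and the gripper is clear, so I'm handing in.

```bash
python3 -c "
from bench import close_job
print(close_job())"
```

```text
the job is handed in; nothing more can be done
None
```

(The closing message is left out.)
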